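# Close the battery compartment of the watering controller

### The arm

A 6-joint arm with a two-finger parallel gripper is mounted at the origin on a cart in front of the work surface, level with it; the furniture and walls round the work are solid. World frame = base frame: x ahead of the robot, y to its left, z up, the work surface at z = 0. Lengths are in m, angles in rad, forces in N, time in s.
With the tool pointing down it reaches from about 0.375 to 0.9 m from the base axis. Payload 3.1 kg.
Tool frame: the origin (TCP) lies midway between the tips of the shut fingers; the grasp point (between the pads) lies 19 mm behind it; z points along the fingers, y is the line along which they close (so a half turn about z gives the same grasp; the last joint's range is limited). The gripper opens to 85 mm and grips with 20 to 120 N. Pads are 22 mm wide; open, the fingers measure 114 mm over their backs; the gripper's body (76 mm by 85 mm) begins 54 mm behind the grasp point. The pads swing forward as they close: fully open they stand 13 mm farther back than shut.
Start: joints at [1.093, 0.527, 1.433, -0, 1.181, -0.178], TCP at [0.185, 0.597, 0.231] pointing down, gripper open.
Joint ranges: [-3.08, 3.08], [-0.75, 2.2], [0.22, 2.44], [-1.43, 4.57], [0, 2.65], [-2.85, 2.85]. Speed limits (rad/s): [2.79, 2.79, 3.14, 3.14, 3.14, 3.14].

### API

Orientations are given as a unit quaternion [x, y, z, w].
In Python, from cell import readout, eyes, order gives the robot as it stands. The module is installed in compiled form; this text tells all that it offers.
- The arm moves only by the tool jog_arm, never from a script. Its argument "deltas" is text: rows parted by semicolons, each of 7 numbers parted by spaces: the shift along the tool's x, y, z in units of 500 mm (1.0 is 500 mm), then the turn, a rotation vector about the tool's x, y, z in units of pi/2 rad (1.0 is pi/2 rad), then the opening, from 0 (shut) to 1 (fully open). In form: dx dy dz ax ay az claw; .... A call has exactly 10 rows; each row shifts and turns the commanded pose from where the row before left it, along the tool's axes as they then stand; what a row does not reach is not made up. A row lasts 1/10 s, in which the tool goes at most 50 mm and 8.59 degrees, less where a joint would pass 70% of its speed; a pose out of reach is approached as far as the arm can. A call with a number of a shift or a turn outside -1 to 1 is refused whole. A call with a gripper value outside its range is refused whole. The fingers move at their own pace and stop on an object; "newtons" is the grip in N (left out, the last holds). Time passes only in rows, so rows that do not move let the fingers close, or fill a call up. It gives the time, the measured TCP pose, the force, the opening and the grip force at its end, in the units of the state.
- readout.state(): the state, without advancing time (a new reading comes with each control period).
- eyes.capture(name): name is "side" or "top" or "wrist"; returns the picture (420x560x3 uint8, red, green, blue); there is no depth.
- eyes.camera_params(name): a dict with "K" (3x3 intrinsics, pixels), "dist_coeffs" ([k1, k2, p1, p2, k3] as OpenCV has them; the pictures are not rectified), "view" (4x4, takes a point from world to camera coordinates). Camera axes: x right, y down, z forward; pixel columns grow to the right and rows downward; lengths in m; the calibration is good to about 2 mm. A picture is of the moment at which its call begins: read the wrist's pose just before it. camera_params takes no time and is no camera call; for the wrist camera it gives the pose at the moment of the call.
- order.close_job(): hands the job in; it is judged then, once.
The state is a dict: "t": time; "joint_pos": joint angles; "dq": joint speeds; "joint_efforts": joint torques, N m; "eef_pos": TCP position; "ee_rot": TCP orientation; "ft_force": force on the tool from outside, world axes, zero at the start; "wrist_torque": the same for the moment, N m; "gripper_width": finger opening in m; "gripper_force": force on a finger pad.
Only numpy, scipy, OpenCV 4.12 (cv2) and the standard library are available. Lean on these libraries where they do the work, as an engineer would, in place of code of your own. Each camera call takes 0.05 s, during which the arm holds its last target. There are 200 camera calls.

### The job

Put the loose grey battery cover back on the green watering controller: hook the cover's front tongue into the slot under the controller's front bridge while its rear end is still raised, then swing the rear end down and press it until the orange spring catch snaps over it and the cover lies flat and fully home. Let go of it, and do not shift the screwdriver, the seed packet or the tape measure.

Things in the scene. Friction and masses are not known exactly. Their poses are not given: they have to be found in the camera images.
- controller: Green plastic watering controller, 170 (x) x 100 (y) x 40 mm high, fixed on the bench, open battery compartment upward, cells already in. Origin on the bench top on its centre line, 76 mm from the front face (black hose outlet) and 94 mm from the rear; z up, +x from the slot end (left) to the catch end (right). Its place and yaw vary. Numbers in brackets here are mm in the part's own frame
- seat_center (a point): Where the cover's origin lies when home: controller (0, 0, 30), free play x -3 to +2, y +-2.5, same axes. The recess for the cover is 71 wide (y -35.5 to 35.5), open at the top (deck at z 40); it rests on ledges at z 30 along both sides (beyond |y| 29). Rear wall at x 62, top z 39. Round about, the toolbox and drawer cabinet stand 220 mm above the bench, the vise 150
- slot_mouth (a point): Middle of the slot's mouth, controller (-52.5, 0, 33), under the rear edge of the bridge, which spans the full width from x -76 to -52.5, z 36 to 40. The slot beneath it is closed at x -67 by the front wall; between the ledges (|y| under 29) it is open down to z 21 or lower, so a tilted tongue has room
- catch (a joint): Orange spring catch, 24 wide, at the rear: 0 m = sprung forward (nose tip at controller x 51, 9 mm over the seated cover's edge, underside z 39.5), grows to 0.013 as pushed back. From the tip, at z 41, its face slopes up and back at 60 degrees to z 58: an edge pressed down on it pushes it back (3 N preload, 500 N per m). Pressing the cover past it takes 4 to 10 N, then it snaps forward
- cover: Loose grey cover, about 70 g, flat on the bench, top up, tongue roughly to the left. Origin: centre line, underside of its plate; z up, tongue to -x. Plate x -50 to 60, y -33 to 33, 8 thick (only 4 thick for x -50 to -46). Tongue x -64 to -50, y -22 to 22, z 0 to 4. Tilted about 25 degrees, tongue low, it slips into the slot; let go at about 14 degrees, its rear rests on the catch
- cover_rib (a point): centre (half-way up) of the cover's grip rib, at cover (-7.5, 0, 19): the rib is 35 long (x -25 to 10), 12 thick (y), and rises from the plate's top z = 8 to z = 30; same axes as the cover
- cover_tongue (a point): middle of the tip of the cover's tongue, at cover (-64, 0, 2)
- cover_press (a point): place to press, marked by four dark lines: on the cover's top face near its rear, at cover (32, 0, 8); free flat top from the rib's end x = 10 to the catch's nose at x = 51
- screwdriver: yellow-handled screwdriver lying on the bench, 193 long; bystander, origin under its centre
- green_packet: seed packet with a green flower picture, 112x82x10, flat on the bench; bystander, origin under its centre
- tape_measure: yellow tape measure standing on the bench, 38x82x64 high; bystander, origin under its centre
Mind the look-alikes: they are no part of the job. Of the things that look like the cover, take the one that is farthest to the robot's right at the start.

How it is judged:
On the way:
1. the cover's tongue is hooked under the bridge while its rear end is still raised (x of cover_tongue in the frame of controller between -0.07 and -0.056 m and z of cover_tongue in the frame of controller between 0.005 and 0.036 m and y of cover_tongue in the frame of controller between -0.012 and 0.012 m and angle between cover's own z axis and vertical above 0.08 rad), for 0.1 s.
At the end, for the whole second after the job is handed in: the cover lies flat in the recess (tilt under 2 degrees, top within 2 mm of seated height, tongue tip at least 5.5 mm under the bridge, origins within 8 mm from above), the catch has sprung forward over it (below 2.5 mm), and the cover is released and at rest (x of cover_tongue in the frame of controller below -0.058 m and z of cover_tongue in the frame of controller below 0.0355 m and z of cover_press in the frame of controller between 0.035 and 0.04 m and angle between cover's own z axis and vertical below 0.035 rad and horizontal distance between cover and controller below 0.008 m and value of joint catch below 0.0025 m and linear speed of cover below 0.02 m/s); the robot touches nothing.
It fails at once if the screwdriver is shifted by more than 4 cm (distance of screwdriver from where it was at the start of the episode above 0.04 m).
It fails at once if the seed packet is shifted by more than 4 cm (distance of green_packet from where it was at the start of the episode above 0.04 m).
It fails at once if the tape measure is shifted by more than 4 cm (distance of tape_measure from where it was at the start of the episode above 0.04 m).
It also fails if it takes over 56 s, if anything falls off the work surface, if the arm or the gripper's body presses on something with over 40 N, if the wrist force passes 120 N, or if a joint passes its speed limit or range.

## Working session

There is one attempt and no reset: what is moved stays moved. The work goes in short steps, Python scripts to look and compute and a tool call to move; the robot and the scene stay as the last step left them, time stands still between calls to the robot, and variables do not carry over. Pictures are saved under pics/ and viewed, at most 10 in all, crops included, and the job is handed in when it is done.

Besides the shell and the picture viewer there is one more tool, called after ">>>" in YAML: its name, and indented under it one key for each argument. jog_arm: Moves the arm, as the interface text tells. Shifts and turns lie within -1 to 1; 1 stands for 500 mm of shift or pi/2 rad of turn. Its arguments: {"type":"object","properties":{"deltas":{"type":"string"},"newtons":{"type":"number"}},"required":["deltas"]}

```bash
mkdir -p pics; python3 - <<'E'
from cell import readout, eyes
import cv2
s=readout.state(); print({k:s[k] for k in('t','eef_pos','ee_rot','gripper_width')})
for n in('top','side'):
    im=eyes.capture(n); cv2.imwrite(f'pics/{n}0.png',im[:,:,::-1]); p=eyes.camera_params(n); print(n,p)
E
```

```text
{'t': 0.0, 'eef_pos': array([0.18421777, 0.59646813, 0.23029998]), 'ee_rot': array([ 1.49373526e-01,  9.88780205e-01, -1.05539157e-03, -3.76211170e-04]), 'gripper_width': 0.085157596550586}
top {'K': array([[397.52252801,   0.        , 282.30697953],
       [  0.        , 397.52252801, 209.54279361],
       [  0.        ,   0.        ,   1.        ]]), 'dist_coeffs': array([-0.08141096,  0.        ,  0.        ,  0.        ,  0.        ]), 'view': array([[-0.01335959, -0.99974785, -0.01804875,  0.08363844],
       [-0.98522492,  0.01624349, -0.17049343,  0.50975297],
       [ 0.17074361,  0.01550436, -0.9851935 ,  1.02633174],
       [ 0.        ,  0.        ,  0.        ,  1.        ]])}
side {'K': array([[543.62176827,   0.        , 282.65921044],
       [  0.        , 543.62176827, 202.64513907],
       [  0.        ,   0.        ,   1.        ]]), 'dist_coeffs': array([-0.08034029,  0.        ,  0.        ,  0.        ,  0.        ]), 'view': array([[-0.61714481, -0.7865    , -0.0234529 ,  0.36598285],
       [-0.45378581,  0.38010684, -0.80597594,  0.24468484],
       [ 0.64281468, -0.48676128, -0.59148351,  1.55191628],
       [ 0.        ,  0.        ,  0.        ,  1.        ]])}
```

View pics/top0.png

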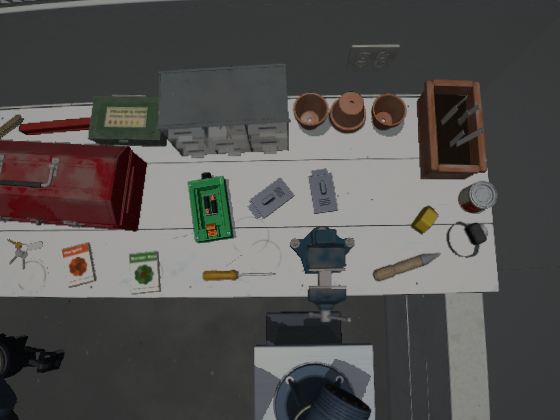

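View pics/side0.png

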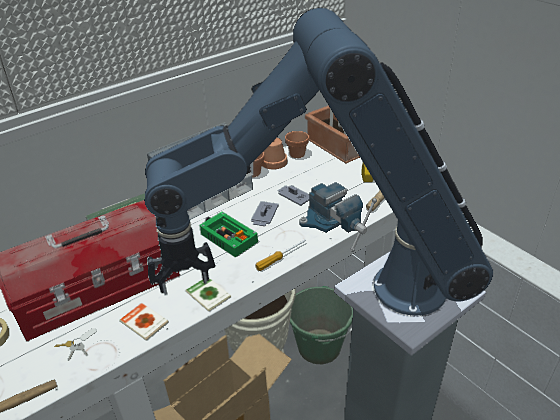

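The top view shows the controller at about (210,210), with its black outlet (front) at (207,177) and the orange catch at (212,230). Two things look like the cover: A at (271,199) and B at (323,190). B is farther to the robot's right, so I choose B. The screwdriver is at (238,275), the green packet at (144,272) and the tape measure at (426,219). Next is a close crop to check B.

```bash
cat > h.py <<'E'
import numpy as np, cv2
from cell import readout, eyes
from scipy.spatial.transform import Rotation as R
def ray(p,uv):
    uv=cv2.undistortPoints(np.array(uv,float).reshape(-1,1,2),p['K'],p['dist_coeffs']).reshape(-1,2)
    V=p['view']; d=np.c_[uv,np.ones(len(uv))]@V[:3,:3]; return -V[:3,:3].T@V[:3,3],d
def onplane(p,uv,z):
    c,d=ray(p,uv); return c+d*((z-c[2])/d[:,2])[:,None]
def proj(p,X):
    V=p['view']; return cv2.projectPoints(np.array(X,float),cv2.Rodrigues(V[:3,:3])[0],V[:3,3],p['K'],p['dist_coeffs'])[0].reshape(-1,2)
E
python3 - <<'E'
import cv2
from h import *
im=cv2.imread('pics/top0.png')
cv2.imwrite('pics/crop0.png',cv2.resize(im[165:250,180:345],None,fx=4.8,fy=4.8,interpolation=cv2.INTER_CUBIC))
p=eyes.camera_params('top')
print(onplane(p,[(207,177),(212,230),(323,190),(271,199)],0.03).round(3))
hsv=cv2.cvtColor(im,cv2.COLOR_BGR2HSV)
def big(m,n,z,box):
    k=np.zeros_like(m);x0,y0,x1,y1=box;k[y0:y1,x0:x1]=m[y0:y1,x0:x1]
    cs=max(cv2.findContours(k,0,2)[0],key=cv2.contourArea); r=cv2.minAreaRect(cs); b=cv2.boxPoints(r)
    P=onplane(p,b,z); print(n,r,P.round(4).tolist(),np.linalg.norm(P[1]-P[0]),np.linalg.norm(P[2]-P[1]),P.mean(0).round(4))
big(cv2.inRange(hsv,(45,100,60),(80,255,255)),'ctrl',.04,(180,165,240,250))
big(cv2.inRange(hsv,(100,15,60),(135,110,185)),'B',.008,(300,160,345,225))
E
```

```text
[[ 0.609  0.285  0.03 ]
 [ 0.46   0.268  0.03 ]
 [ 0.566 -0.036  0.03 ]
 [ 0.543  0.107  0.03 ]]
ctrl ((209.0, 208.5), (61.33600616455078, 36.16129684448242), 82.05652618408203) [[0.5973, 0.3391, 0.04], [0.6095, 0.2395, 0.04], [0.4409, 0.2145, 0.04], [0.4287, 0.3113, 0.04]] 0.10039245218484698 0.17041266988463602 [0.5191 0.2761 0.04  ]
B ((322.16278076171875, 190.5889434814453), (42.92497253417969, 22.93966293334961), 79.99201965332031) [[0.6257, 0.0048, 0.008], [0.6363, -0.0596, 0.008], [0.5142, -0.0762, 0.008], [0.504, -0.013, 0.008]] 0.06528096089270531 0.12318331440875313 [ 0.5701 -0.036   0.008 ]
```

View pics/crop0.png

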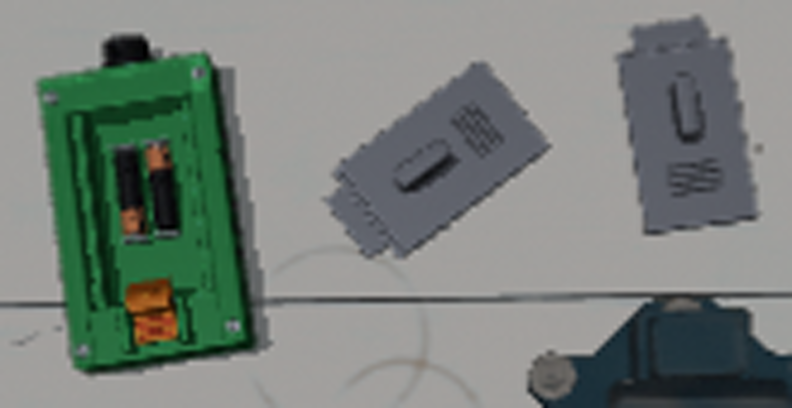

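The crop shows B with its tongue at the top (675,35), its rib at (687,108) and the press lines at (693,178), so it is the right part with the tongue toward world +x. The controller's bridge end is at the top and the orange catch at the bottom, at crop (150,310). I'll check how close the cabinet and vise are, then move.

```bash
python3 - <<'E'
from h import *
p=eyes.camera_params('top')
print('cab front top z.22',onplane(p,[(168,125),(286,121)],.22).round(3).tolist())
print('cab bottom z0',onplane(p,[(185,155),(288,150)],0.0).round(3).tolist())
print('vise z.15',onplane(p,[(292,243),(320,230),(352,242),(310,233),(335,233)],.15).round(3).tolist(), 'z.10',onplane(p,[(320,230)],.1).round(3).tolist())
print('pot',onplane(p,[(311,95),(311,130),(330,125)],.06).round(3).tolist())
def q2(yaw): # tool x at yaw, z down
    x=np.array([np.cos(yaw),np.sin(yaw),0]);z=np.array([0,0,-1.]);return R.from_matrix(np.c_[x,np.cross(z,x),z])
s=readout.state(); r0=R.from_quat(s['ee_rot']); 
r1=q2(np.radians(188)); d=r1.as_matrix(); print('rotvec units',(r0.inv()*r1).as_rotvec()/(np.pi/2))
print('shift tool',r0.inv().apply(np.array([.556,-.035,.23])-s['eef_pos'])/.5)
E
```

```text
cab front top z.22 [[0.688, 0.342, 0.22], [0.691, 0.062, 0.22]]
cab bottom z0 [[0.684, 0.358, 0.0], [0.693, 0.058, 0.0]]
vise z.15 [[0.411, 0.052, 0.15], [0.441, -0.015, 0.15], [0.411, -0.091, 0.15], [0.434, 0.009, 0.15], [0.433, -0.051, 0.15]] z.10 [[0.447, -0.019, 0.1]]
pot [[0.834, -0.009, 0.06], [0.729, -0.006, 0.06], [0.743, -0.059, 0.06]]
rotvec units [-0.00116874 -0.00048846 -0.27975506]
shift tool [-1.08337219 -0.98715808  0.00237583]
```

>>> jog_arm:
  deltas: "-0.07 -0.064 0 0 0 0 1; -0.07 -0.064 0 0 0 0 1; -0.07 -0.064 0 0 0 0 1; -0.07 -0.064 0 0 0 0 1; -0.07 -0.064 0 0 0 0 1; -0.07 -0.064 0 0 0 0 1; -0.07 -0.064 0 0 0 0 1; -0.07 -0.064 0 0 0 0 1; -0.07 -0.064 0 0 0 0 1; -0.07 -0.064 0 0 0 0 1"

```text
t: 1.1
eef_pos: [0.4249, 0.1862, 0.2312]
ee_rot: [0.149, 0.989, -0.0, -0.0]
ft_force: [-0.0, 0.5, 0.2]
gripper_width: 0.0856
gripper_force: 0.0
```

>>> jog_arm:
  deltas: "-0.064 -0.058 0 0 0 0 1; -0.064 -0.058 0 0 0 0 1; -0.064 -0.058 0 0 0 0 1; -0.064 -0.058 0 0 0 0 1; -0.064 -0.058 0 0 0 0 1; -0.064 -0.058 0 0 0 0 1; 0 0 0 0 0 -0.07 1; 0 0 0 0 0 -0.07 1; 0 0 0 0 0 -0.07 1; 0 0 0 0 0 -0.07 1"

```text
t: 2.1
eef_pos: [0.5561, -0.0351, 0.2308]
ee_rot: [-0.072, 0.997, 0.0, -0.001]
ft_force: [-0.4, -0.2, -0.1]
gripper_width: 0.0856
gripper_force: 0.0
```

```bash
python3 - <<'E'
from h import *
s=readout.state(); p=eyes.camera_params('wrist'); im=eyes.capture('wrist'); cv2.imwrite('pics/w1.png',im[:,:,::-1]); print(s['t'],s['eef_pos'],s['ee_rot'],s['joint_pos'].round(2) if hasattr(s['joint_pos'],'round') else s['joint_pos'],s['ft_force'])
np.save('w1.npy',p,allow_pickle=True); print(p)
O=np.array([.5685,-.0362,0]);a=np.radians(188);X=np.array([np.cos(a),np.sin(a),0]);Y=np.array([-X[1],X[0],0])
pr=[(-64,22,4),(-64,-22,4),(60,33,8),(60,-33,8),(-7.5,0,30)]
print(proj(p,[O+(x*X+y*Y)/1e3+[0,0,z/1e3] for x,y,z in pr]).round(0))
E
```

```text
2.1 [ 0.55610099 -0.03509036  0.23076349] [-7.19572511e-02  9.97407509e-01  2.16095068e-04 -6.06212943e-04] [-0.26  0.44  1.6   0.    1.1  -1.98] [-0.40797223 -0.17535796 -0.062509  ]
{'K': array([[314.15860662,   0.        , 279.23019786],
       [  0.        , 314.15860662, 206.26832085],
       [  0.        ,   0.        ,   1.        ]]), 'dist_coeffs': array([-0.03472104,  0.        ,  0.        ,  0.        ,  0.        ]), 'view': array([[-1.44046098e-01,  9.89570752e-01, -6.70040757e-04,
         1.14540037e-01],
       [ 9.34588064e-01,  1.36265080e-01,  3.28598506e-01,
        -5.58100198e-01],
       [ 3.25262774e-01,  4.67071205e-02, -9.44469466e-01,
         2.01253685e-01],
       [ 0.00000000e+00,  0.00000000e+00,  0.00000000e+00,
         1.00000000e+00]])}
[[259. 230.]
 [294. 230.]
 [248. 131.]
 [306. 131.]
 [276. 193.]]
```

View pics/w1.png

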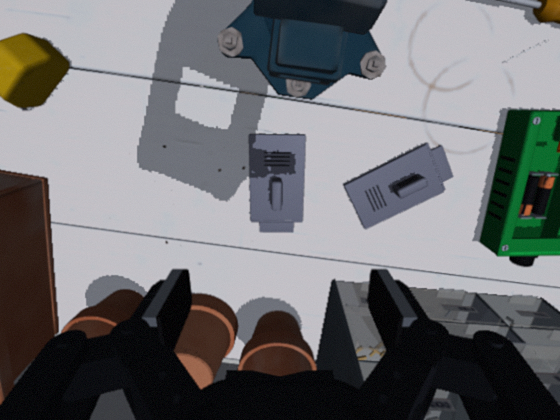

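The wrist view shows cover B at (277,180), with its rib at (276,193), its tongue at (277,231) and its rear edge at about row 135. The look-alike is at (400,185) and the vise at (300,50). I'll refine the pose with the masks.

```bash
python3 - <<'E'
from h import *
p=np.load('w1.npy',allow_pickle=True).item()
im=cv2.imread('pics/w1.png'); hsv=cv2.cvtColor(im,cv2.COLOR_BGR2HSV)
print(hsv[210,290],hsv[150,290],hsv[230,277],hsv[140,240],hsv[170,320])
def rect(m,box,z):
    k=np.zeros_like(m);x0,y0,x1,y1=box;k[y0:y1,x0:x1]=m[y0:y1,x0:x1]
    k=cv2.morphologyEx(k,cv2.MORPH_OPEN,np.ones((3,3)))
    c=max(cv2.findContours(k,0,2)[0],key=cv2.contourArea);b=cv2.boxPoints(cv2.minAreaRect(c));P=onplane(p,b,z)
    print(b.round(1).tolist(),P.round(4).tolist(),[np.linalg.norm(P[i]-P[i-1]).round(4) for i in(1,2)])
    return c
m=cv2.inRange(hsv,(108,25,70),(130,90,170))
c=rect(m,(238,125,318,240),.007)
P=onplane(p,c.reshape(-1,2),.008); # edges of plate sides
a=np.radians(188)
for a in np.radians([186,188,190]):
  X=np.array([np.cos(a),np.sin(a)]);Y=np.array([-X[1],X[0]]); u=P[:,:2]@X;v=P[:,:2]@Y
  pl=u>u.max()-.09
  print(np.degrees(a),'rear',u.max().round(4),'len',(u.max()-u.min()).round(4),'w',np.ptp(v[pl]).round(4),'mid',((v[pl].max()+v[pl].min())/2).round(4))
E
```

```text
[116  48 121] [114  47 131] [115  50 118] [110  19 120] [124   9 197]
[[247.39999389648438, 230.5], [251.0, 132.1999969482422], [305.29998779296875, 134.1999969482422], [301.6000061035156, 232.5]] [[0.637, -0.0639, 0.007], [0.5148, -0.0735, 0.007], [0.508, -0.0116, 0.007], [0.6298, 0.0047, 0.007]] [np.float64(0.1226), np.float64(0.0622)]
186.0 rear -0.504 len 0.1224 w 0.0658 mid 0.0956
188.0 rear -0.5012 len 0.1209 w 0.0658 mid 0.1154
190.0 rear -0.4962 len 0.1219 w 0.0679 mid 0.134
```

>>> jog_arm:
  deltas: "-0.0076 -0.001 0.07 0 0 0 1; -0.0076 -0.001 0.07 0 0 0 1; -0.0076 -0.001 0.07 0 0 0 1; -0.0076 -0.001 0.07 0 0 0 1; -0.0076 -0.001 0.07 0 0 0 1; 0 0 0 0 -0.028 0.004 1; 0 0 0 0 -0.028 0.004 1; 0 0 0 0 0 0 1; 0 0 0 0 0 0 1; 0 0 0 0 0 0 1"

```text
t: 3.15
eef_pos: [0.5765, -0.0349, 0.0568]
ee_rot: [-0.063, 0.997, 0.003, 0.044]
ft_force: [0.2, -0.1, -0.3]
gripper_width: 0.0853
gripper_force: 0.0
```

```bash
python3 - <<'E'
from h import *
s=readout.state(); r=R.from_quat(s['ee_rot']); print(s['eef_pos'],r.as_matrix().round(3).tolist(),s['ft_force'])
for z in(.011,):print(r.inv().apply(np.array([.5785,-.035,z])-s['eef_pos'])/.5)
im=eyes.capture('wrist'); cv2.imwrite('pics/w2.png',im[:,:,::-1])
E
```

```text
[ 0.5764986  -0.03493188  0.056771  ] [[-0.988, -0.127, 0.088], [-0.126, 0.992, 0.011], [-0.089, -0.0, -0.996]] [ 0.21462421 -0.12358618 -0.31371366]
[ 0.00419149 -0.0006374   0.09153144]
```

View pics/w2.png

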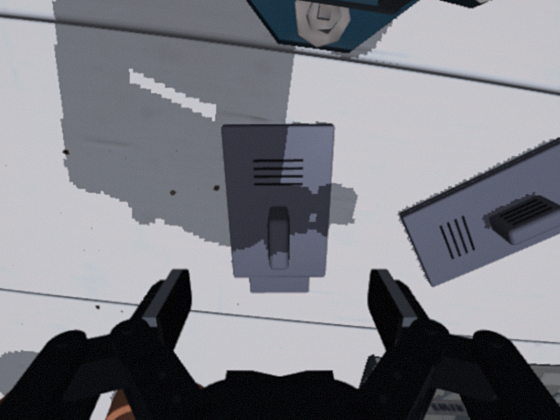

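The rib at (279,240) is centred between the fingers, at columns 165 and 393, and aligned with them. Descending and gripping.

>>> jog_arm:
  deltas: "0.001 0 0.023 0 0 0 1; 0.001 0 0.023 0 0 0 1; 0.001 0 0.023 0 0 0 1; 0.001 0 0.022 0 0 0 1; 0 0 0 0 0 0 0; 0 0 0 0 0 0 0; 0 0 0 0 0 0 0; 0 0 0 0 0 0 0; 0 0 0 0 0 0 0; 0 0 0 0 0 0 0"
  newtons: 50

```text
t: 4.2
eef_pos: [0.5781, -0.0346, 0.0115]
ee_rot: [-0.064, 0.997, 0.003, 0.044]
ft_force: [-0.9, -0.7, 2.4]
gripper_width: 0.0106
gripper_force: 51.1
```

>>> jog_arm:
  deltas: "-0.005 0 -0.06 0 0 0 0; -0.005 0 -0.08 0 0 0 0; -0.005 0 -0.08 0 0 0 0; -0.004 0 -0.06 0 0 0 0; 0.005 0.06 0 0 0 0 0; 0.005 0.06 0 0 0 0 0; 0.005 0.06 0 0 0 0 0; 0.005 0.06 0 0 0 0 0; 0.005 0.04 0 0 0 0 0; 0 0 0 0 0 0 0"

```text
t: 5.2
eef_pos: [0.5429, 0.1048, 0.1499]
ee_rot: [-0.065, 0.997, 0.003, 0.043]
ft_force: [0.3, -0.9, -0.4]
gripper_width: 0.0107
gripper_force: 50.6
```

```bash
python3 - <<'E'
from h import *
p=eyes.camera_params('wrist');s=readout.state();im=eyes.capture('wrist'); cv2.imwrite('pics/w3.png',im[:,:,::-1]); np.save('w3.npy',p,allow_pickle=True);np.save('s3.npy',s,allow_pickle=True)
print(s['eef_pos'],s['ee_rot'],s['gripper_width'],s['ft_force'])
O=np.array([.5283,.2775,0]);a=np.radians(189);X=np.array([np.cos(a),np.sin(a),0]);Y=np.array([-X[1],X[0],0])
pr=[(-76,50,40),(-76,-50,40),(94,50,40),(94,-50,40),(51,12,41),(51,-12,41)]
print(proj(p,[O+(x*X+y*Y)/1e3+[0,0,z/1e3] for x,y,z in pr]).round(0).tolist())
E
```

```text
[0.54293653 0.10476884 0.1499271 ] [-0.0653063   0.99693348  0.00348154  0.04297221] 0.010700318770458747 [ 0.2921917  -0.86009226 -0.39207961]
[[410.0, 275.0], [512.0, 272.0], [442.0, 85.0], [572.0, 84.0], [481.0, 142.0], [510.0, 142.0]]
```

View pics/w3.png

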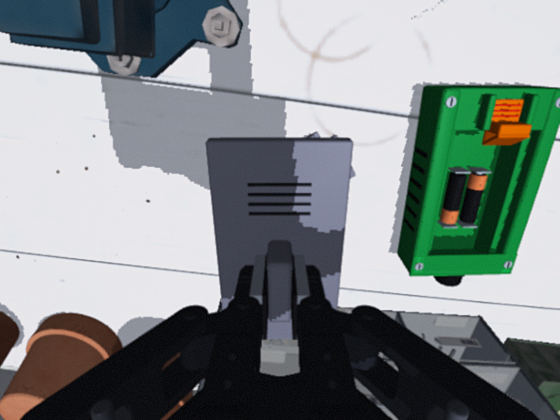

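The view shows the cover held, with its top rear edge running (207,140) to (352,140). The controller's deck screws are at (451,101), (558,102), (419,267) and (508,265), and the catch nose is near (505,138). I'll use these to check both poses.

```bash
cat >> h.py <<'E'
def frame(O,deg):
    a=np.radians(deg);return np.array(O,float),np.array([[np.cos(a),-np.sin(a),0],[np.sin(a),np.cos(a),0],[0,0,1]])
E
python3 - <<'E'
from h import *
p=np.load('w3.npy',allow_pickle=True).item();s=np.load('s3.npy',allow_pickle=True).item()
im=cv2.imread('pics/w3.png');hsv=cv2.cvtColor(im,cv2.COLOR_BGR2HSV)
m=cv2.inRange(hsv,(0,0,120),(180,70,255))
O,Rc=frame((.5283,.2775,0),189)
for c in [(451,101),(558,102),(419,267),(508,265)]:
    x0,y0=max(c[0]-7,0),c[1]-7; k=m[y0:y0+14,x0:x0+14]; n,l,st,ce=cv2.connectedComponentsWithStats(k)
    if n<2: print('none');continue
    i=1+st[1:,4].argmax(); uv=ce[i]+[x0,y0]; X=onplane(p,[uv],.040)[0]; print(uv.round(1),st[i,4],X.round(4),'ctrl',((X-O)@Rc*1e3).round(1))
# deck corner
for uv in[(409,274),(515,271),(428,86)]: print(((onplane(p,[uv],.04)[0]-O)@Rc*1e3).round(1))
# cover in hand
rt=R.from_quat(s['ee_rot']); T0=np.array([.5781,-.0346,.0115]); r0=R.from_quat([-.064,.997,.003,.044])
Oc,Rv=frame((.5695,-.0362,0),187.5)
rel=r0.inv()*R.from_matrix(Rv); rp=r0.inv().apply(Oc-T0); print('rel',rp,rel.as_rotvec())
def cov(q): return s['eef_pos']+rt.apply(rp+rel.apply(np.array(q)/1e3))
print(proj(p,[cov(q) for q in[(60,33,8),(60,-33,8),(60,33,0),(32,0,8),(10,0,30)]]).round(1).tolist())
g=cv2.cvtColor(im,6); 
for y in(160,180,230): print(y,[int(g[y,x]) for x in range(200,222,2)],[int(g[y,x]) for x in range(340,362,2)])
print([int(g[y,240]) for y in range(132,150)])
print([int(g[y,265]) for y in range(176,222)])
E
```

```text
[450.6 101.6] 78 [0.4538 0.2235 0.04  ] ctrl [82.  41.6 40. ]
[557.6 102.3] 31 [0.4418 0.3069 0.04  ] ctrl [ 80.8 -42.6  40. ]
[418.6 265.9] 40 [0.6001 0.2453 0.04  ] ctrl [-65.9  43.1  40. ]
[507.6 263.8] 36 [0.5874 0.3304 0.04  ] ctrl [-66.6 -43.   40. ]
[-75.   50.8  40. ]
[-75.3 -52.9  40. ]
[93.4 60.6 40. ]
rel [ 0.00971334 -0.00049118  0.0106855 ] [-3.13830186  0.00422172  0.13853685]
[[201.7, 134.9], [352.0, 134.6], [205.6, 131.4], [277.1, 193.9], [277.0, 259.1]]
160 [146, 146, 146, 141, 68, 69, 70, 71, 71, 71, 72] [143, 142, 142, 143, 143, 125, 213, 233, 232, 232, 232]
180 [143, 147, 148, 148, 135, 65, 68, 71, 70, 67, 72] [138, 139, 139, 140, 128, 209, 234, 232, 232, 231, 231]
230 [232, 233, 233, 232, 232, 232, 237, 138, 65, 70, 68] [115, 68, 110, 235, 232, 232, 233, 232, 232, 232, 232]
[150, 148, 148, 151, 140, 92, 51, 40, 50, 58, 66, 67, 71, 73, 70, 70, 70, 69]
[70, 68, 70, 71, 70, 70, 58, 27, 11, 25, 50, 67, 69, 69, 68, 69, 58, 21, 13, 24, 48, 70, 72, 73, 67, 66, 45, 18, 13, 30, 60, 69, 71, 69, 67, 59, 25, 11, 22, 48, 65, 70, 71, 67, 68, 70]
```

```bash
python3 - <<'E'
from h import *
p=np.load('w3.npy',allow_pickle=True).item();s=np.load('s3.npy',allow_pickle=True).item()
g=cv2.GaussianBlur(cv2.cvtColor(cv2.imread('pics/w3.png'),6),(1,3),0).astype(float)
def edge(y,x0,x1):
    d=abs(np.diff(g[y,x0:x1]));i=d.argmax();w=d[max(i-2,0):i+3];return x0+.5+(np.arange(max(i-2,0),max(i-2,0)+len(w))*w).sum()/w.sum()
rt=R.from_quat(s['ee_rot']);rel=R.from_rotvec([-3.13830186,.00422172,.13853685]);rp=np.array([.00971,-.00049,.01069])
V=p['view'];C=-V[:3,:3].T@V[:3,3]
for name,rows,xc in(('rear',(141,142,143),60),('lines',(197,199,201),32)):
    L=np.mean([edge(y,200,222) for y in rows]);Rr=np.mean([edge(y,335,362) for y in rows]);y=rows[1]
    c,d=ray(p,[(L,y),(Rr,y)]); k=.066/np.linalg.norm(d[0]-d[1]); M=c+k*d.mean(0)
    tool=rt.inv().apply(M-s['eef_pos']); q=rel.inv().apply(tool-rp)*1e3
    print(name,L.round(1),Rr.round(1),'in assumed cover frame',q.round(1),'expected',(xc,0,8),'Z',k)
E
```

```text
rear 205.5 352.5 in assumed cover frame [56.4 -0.9  6.1] expected (60, 0, 8) Z 0.1406281895538439
lines 210.8 347.5 in assumed cover frame [28.8 -1.   6.7] expected (32, 0, 8) Z 0.15145998439623073
```

```bash
cat >> h.py <<'E'
rel=R.from_rotvec([-3.13830186,.00422172,.13853685]);rp=np.array([.00971,-.00049,.01069])+rel.apply([-.002,-.0007,-.001])
OC,RC=frame((.5283,.2775,0),189)
def target(X,z,deg):  # TCP pose with cover's lower front corner at ctrl (X,0,z) mm, tilt deg
    t=np.radians(deg);A=np.array([[np.cos(t),0,-np.sin(t)],[0,1,0],[np.sin(t),0,np.cos(t)]])
    rc=R.from_matrix(RC@A); o=OC+RC@(np.array([X,0,z])/1e3)+rc.apply([.05,0,0])
    rt=rc*rel.inv(); return o-rt.apply(rp),rt
def coverpose(s):
    rt=R.from_quat(s['ee_rot']);rc=rt*rel;o=s['eef_pos']+rt.apply(rp)
    loc=lambda q:((o+rc.apply(np.array(q)/1e3)-OC)@RC*1e3).round(1)
    return 'corner',loc((-50,0,0)),'tip',loc((-64,0,2)),'rear',loc((60,0,0)),'tilt',np.degrees(np.arcsin(rc.as_matrix()[2,0])).round(1)
def delta(s,P,rt):
    r=R.from_quat(s['ee_rot']);return 'rot first',((r.inv()*rt).as_rotvec()/(np.pi/2)).round(4),'then shift in new axes',(rt.inv().apply(P-s['eef_pos'])/.5).round(4)
E
python3 - <<'E'
from h import *
s=readout.state(); print(coverpose(s))
for a in((-38,90,25),(-38,31,25),(-50,30.5,25)):
    P,r=target(*a);print(a,P.round(4),r.as_matrix()[:,2].round(3),*delta(s,P,r))
E
```

```text
('corner', array([-31.4, 175.1, 137.5]), 'tip', array([-45.4, 175.5, 139.5]), 'rear', array([ 78.6, 172.5, 137.6]), 'tilt', np.float64(0.1))
(-38, 90, 25) [0.5324 0.2779 0.1196] [-0.337 -0.053 -0.94 ] rot first [ 0.0028  0.2772 -0.0154] then shift in new axes [-0.0498  0.3483  0.0464]
(-38, 31, 25) [0.5324 0.2779 0.0606] [-0.337 -0.053 -0.94 ] rot first [ 0.0028  0.2772 -0.0154] then shift in new axes [-0.09    0.3484  0.1573]
(-50, 30.5, 25) [0.5442 0.2798 0.0601] [-0.337 -0.053 -0.94 ] rot first [ 0.0028  0.2772 -0.0154] then shift in new axes [-0.1129  0.3485  0.1501]
```

>>> jog_arm:
  deltas: "0 0 0 0.0007 0.0693 -0.004 0; 0 0 0 0.0007 0.0693 -0.004 0; 0 0 0 0.0007 0.0693 -0.004 0; 0 0 0 0.0007 0.0693 -0.004 0; -0.01 0.07 0.009 0 0 0 0; -0.01 0.07 0.009 0 0 0 0; -0.01 0.07 0.009 0 0 0 0; -0.01 0.07 0.009 0 0 0 0; -0.01 0.07 0.009 0 0 0 0; 0 0 0 0 0 0 0"

```text
t: 6.25
eef_pos: [0.5332, 0.2808, 0.1191]
ee_rot: [-0.077, 0.982, -0.013, -0.172]
ft_force: [0.2, -0.6, -0.3]
gripper_width: 0.0111
gripper_force: 50.6
```

```bash
python3 - <<'E'
from h import *
s=readout.state(); print(s['t'],coverpose(s),s['ft_force'])
for a in((-38,36,25),(-38,31,25),):
    P,r=target(*a);print(a,*delta(s,P,r))
a=eyes.capture('wrist');b=eyes.capture('side')
b=cv2.resize(b[190:290,150:300],None,fx=2.8,fy=2.8,interpolation=cv2.INTER_CUBIC)
a=cv2.resize(a,(374,280));cv2.imwrite('pics/h1.png',np.hstack([a,b])[:,:,::-1])
E
```

```text
6.25 ('corner', array([-39.3,  -2.9,  89.5]), 'tip', array([-52.9,  -2.9,  85.5]), 'rear', array([ 60.4,  -2.6, 136. ]), 'tilt', np.float64(25.0)) [ 0.17039431 -0.6049765  -0.34688869]
(-38, 36, 25) rot first [0.001  0.0004 0.0013] then shift in new axes [-0.034  -0.0054  0.1015]
(-38, 31, 25) rot first [0.001  0.0004 0.0013] then shift in new axes [-0.0374 -0.0054  0.1109]
```

View pics/h1.png

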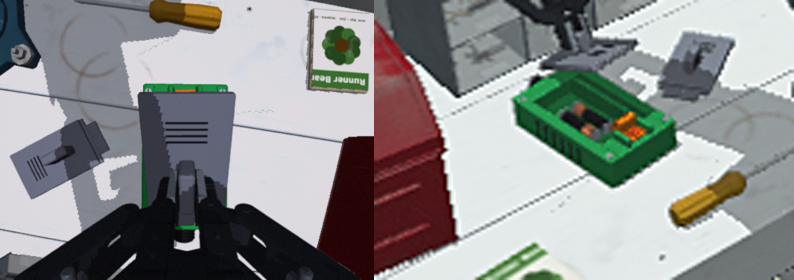

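The cover hangs tilted over the controller. In the wrist half, the cover spans columns 137–234 and the controller's rear edge 145–229, with the catch at 186. I'll check the sideways centring numerically before lowering.

```bash
python3 - <<'E'
from h import *
p=eyes.camera_params('wrist');s=readout.state();im=cv2.cvtColor(eyes.capture('wrist'),cv2.COLOR_RGB2BGR);cv2.imwrite('pics/w4.png',im)
hsv=cv2.cvtColor(im,cv2.COLOR_BGR2HSV)
gm=cv2.inRange(hsv,(45,100,50),(80,255,255));om=cv2.inRange(hsv,(8,150,120),(20,255,255))
k=np.zeros_like(om);k[110:150]=om[110:150];n,l,st,ce=cv2.connectedComponentsWithStats(k);i=1+st[1:,4].argmax();print('orange',st[i])
sm=cv2.inRange(hsv,(0,0,120),(180,70,255))
for y in range(124,140,3):
    x=np.where(gm[y,150:420])[0]+150
    if len(x): print(y,x.min(),x.max(),((onplane(p,[(x.min(),y),(x.max(),y)],.04)-OC)@RC*1e3).round(1).tolist())
n,l,st,ce=cv2.connectedComponentsWithStats(sm[120:142,205:355])
for j in range(1,n):
    if 8<st[j,4]<150: u=ce[j]+[205,120];print('blob',u.round(1),st[j,4],((onplane(p,[u],.04)[0]-OC)@RC*1e3).round(1))
g=cv2.cvtColor(im,6).astype(float);
print('cover',[(y,205+abs(np.diff(g[y,205:240])).argmax(),320+abs(np.diff(g[y,320:365])).argmax()) for y in (150,160,170)])
print(coverpose(s)); rt=R.from_quat(s['ee_rot']);o=s['eef_pos']+rt.apply(rp)
print(proj(p,[o+(rt*rel).apply(np.array(q)/1e3) for q in((60,33,8),(60,-33,8),(32,0,8))]))
E
```

```text
orange [267 135  31   3  92]
127 221 342 [[89.8, 46.0, 40.0], [89.5, -48.1, 40.0]]
130 220 344 [[87.5, 46.8, 40.0], [87.2, -49.7, 40.0]]
133 220 344 [[85.1, 46.8, 40.0], [84.8, -49.6, 40.0]]
136 220 344 [[82.8, 46.8, 40.0], [82.5, -49.6, 40.0]]
blob [226.5 135.1] 37 [83.4 41.7 40. ]
blob [337.1 135.4] 31 [ 83.  -44.3  40. ]
cover [(150, np.int64(206), np.int64(351)), (160, np.int64(206), np.int64(351)), (170, np.int64(207), np.int64(350))]
('corner', array([-39.5,   1. ,  90.2]), 'tip', array([-53.1,   1. ,  86.1]), 'rear', array([ 60.2,   0.9, 136.7]), 'tilt', np.float64(25.0))
[[204.41398465 139.06385064]
 [352.66796263 138.67945958]
 [278.71826751 196.92970806]]
```

>>> jog_arm:
  deltas: "-0.0043 0.0006 0.0129 0 0 0 0; -0.0043 0.0006 0.0129 0 0 0 0; -0.0043 0.0006 0.0129 0 0 0 0; -0.0043 0.0006 0.0129 0 0 0 0; -0.0043 0.0006 0.0129 0 0 0 0; -0.0043 0.0006 0.0129 0 0 0 0; -0.0043 0.0006 0.0129 0 0 0 0; -0.0043 0.0006 0.0129 0 0 0 0; 0 0 0 0 0 0 0; 0 0 0 0 0 0 0"

```text
t: 7.4
eef_pos: [0.5318, 0.2799, 0.0658]
ee_rot: [-0.075, 0.982, -0.014, -0.173]
ft_force: [0.2, -0.1, -0.9]
gripper_width: 0.0107
gripper_force: 50.6
```

```bash
sed -i "s/^OC,RC=.*/OC,RC=frame((.5281,.2788,0),189)/" h.py; python3 - <<'E'
from h import *
s=readout.state(); print(s['t'],coverpose(s),s['ft_force'],s['wrist_torque'])
for a in((-38,30,25),(-50,30,25)):
    P,r=target(*a);print(a,*delta(s,P,r))
E
```

```text
7.4 ('corner', array([-37.8,  -0.7,  36.2]), 'tip', array([-51.3,  -0.7,  32.1]), 'rear', array([61.9, -0.9, 82.6]), 'tilt', np.float64(25.0)) [ 0.22848629 -0.06814966 -0.93140852] [ 0.04672507 -0.23531377  0.04121805]
(-38, 30, 25) rot first [ 0.0005  0.0001 -0.0009] then shift in new axes [-0.0046 -0.0015  0.0114]
(-50, 30, 25) rot first [ 0.0005  0.0001 -0.0009] then shift in new axes [-0.0271 -0.0014  0.0033]
```

>>> jog_arm:
  deltas: "-0.0007 0 0.0019 0 0 0 0; -0.0007 0 0.0019 0 0 0 0; -0.0007 0 0.0019 0 0 0 0; -0.0007 0 0.0019 0 0 0 0; -0.0007 0 0.0019 0 0 0 0; 0 0 0 0 0 0 0; 0 0 0 0 0 0 0; 0 0 0 0 0 0 0; 0 0 0 0 0 0 0; 0 0 0 0 0 0 0"

```text
t: 8.4
eef_pos: [0.532, 0.2799, 0.0609]
ee_rot: [-0.075, 0.982, -0.013, -0.172]
ft_force: [-0.1, -1.0, -0.5]
gripper_width: 0.0108
gripper_force: 50.6
```

>>> jog_arm:
  deltas: "-0.0007 0 0.0019 0 0 0 0; 0 0 0 0 0 0 0; -0.0007 0 0.0019 0 0 0 0; 0 0 0 0 0 0 0; 0 0 0 0 0 0 0; 0 0 0 0 0 0 0; 0 0 0 0 0 0 0; 0 0 0 0 0 0 0; 0 0 0 0 0 0 0; 0 0 0 0 0 0 0"

```text
t: 9.4
eef_pos: [0.532, 0.2799, 0.0589]
ee_rot: [-0.075, 0.982, -0.013, -0.172]
ft_force: [0.4, -1.0, -0.3]
gripper_width: 0.011
gripper_force: 50.6
```

>>> jog_arm:
  deltas: "-0.0007 0 0.0019 0 0 0 0; 0 0 0 0 0 0 0; 0 0 0 0 0 0 0; -0.0007 0 0.0019 0 0 0 0; 0 0 0 0 0 0 0; 0 0 0 0 0 0 0; 0 0 0 0 0 0 0; 0 0 0 0 0 0 0; 0 0 0 0 0 0 0; 0 0 0 0 0 0 0"

```text
t: 10.4
eef_pos: [0.532, 0.2799, 0.0579]
ee_rot: [-0.075, 0.982, -0.013, -0.172]
ft_force: [-0.7, -0.8, 6.2]
gripper_width: 0.0109
gripper_force: 51.5
```

>>> jog_arm:
  deltas: "0.0007 0 -0.0019 0 0 0 0; -0.0024 0 -0.0009 0 0 0 0; -0.0024 0 -0.0009 0 0 0 0; -0.0024 0 -0.0009 0 0 0 0; -0.0024 0 -0.0009 0 0 0 0; -0.0024 0 -0.0009 0 0 0 0; -0.0024 0 -0.0009 0 0 0 0; -0.0024 0 -0.0009 0 0 0 0; 0 0 0 0 0 0 0; 0 0 0 0 0 0 0"

```text
t: 11.4
eef_pos: [0.5412, 0.2813, 0.058]
ee_rot: [-0.075, 0.982, -0.013, -0.172]
ft_force: [-1.8, -0.2, 4.7]
gripper_width: 0.0106
gripper_force: 51.2
```

```bash
python3 - <<'E'
from h import *
s=readout.state(); print(s['t'],coverpose(s),s['ft_force'],s['wrist_torque'])
E
```

```text
11.4 ('corner', array([-47.3,  -0.6,  28.4]), 'tip', array([-60.8,  -0.6,  24.3]), 'rear', array([52.5, -0.8, 74.8]), 'tilt', np.float64(24.9)) [-1.82385628 -0.23549768  4.74776606] [0.01753329 0.36610974 0.00136331]
```

>>> jog_arm:
  deltas: "-0.0019 0 -0.0007 0 0 0 0; 0 0 0 0 0 0 0; -0.0019 0 -0.0007 0 0 0 0; 0 0 0 0 0 0 0; -0.0019 0 -0.0007 0 0 0 0; 0 0 0 0 0 0 0; 0 0 0 0 0 0 0; 0 0 0 0 0 0 0; 0 0 0 0 0 0 0; 0 0 0 0 0 0 0"

```text
t: 12.4
eef_pos: [0.5439, 0.2817, 0.058]
ee_rot: [-0.075, 0.982, -0.013, -0.172]
ft_force: [-2.7, 0.3, 4.8]
gripper_width: 0.0107
gripper_force: 51.2
```

>>> jog_arm:
  deltas: "-0.0019 0 -0.0007 0 0 0 0; 0 0 0 0 0 0 0; 0 0 0 0 0 0 0; -0.0019 0 -0.0007 0 0 0 0; 0 0 0 0 0 0 0; 0 0 0 0 0 0 0; 0 0 0 0 0 0 0; 0 0 0 0 0 0 0; 0 0 0 0 0 0 0; 0 0 0 0 0 0 0"

```text
t: 13.4
eef_pos: [0.5458, 0.282, 0.058]
ee_rot: [-0.075, 0.982, -0.013, -0.172]
ft_force: [-2.6, -1.7, 4.6]
gripper_width: 0.0112
gripper_force: 51.2
```

```bash
python3 - <<'E'
from h import *
s=readout.state(); print(s['t'],coverpose(s),s['ft_force'],s['wrist_torque'])
im=eyes.capture('wrist');b=eyes.capture('side')
b=cv2.resize(b[190:290,170:290],None,fx=2.8,fy=2.8,interpolation=cv2.INTER_CUBIC)
cv2.imwrite('pics/h2.png',np.hstack([cv2.resize(im,(374,280)),b])[:,:,::-1])
E
```

```text
13.4 ('corner', array([-52. ,  -0.6,  28.4]), 'tip', array([-65.5,  -0.6,  24.3]), 'rear', array([47.7, -0.7, 74.8]), 'tilt', np.float64(25.0)) [-2.62102534 -1.73606792  4.59490506] [-0.05483475  0.45132597  0.10054109]
```

View pics/h2.png

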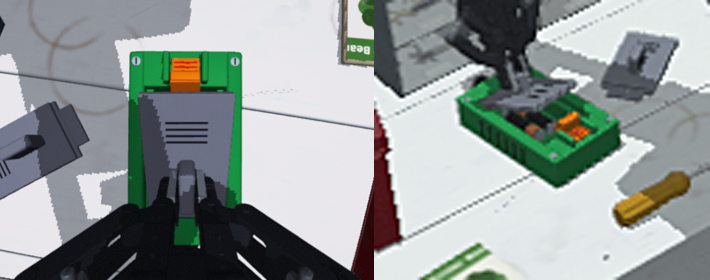

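The wrist view shows the cover lying in the recess, with its rear edge at row 94 just short of the orange catch (185,75). The side view shows the tongue end under the bridge and the rear raised. I'll push 2 mm more to feel for the stop.

>>> jog_arm:
  deltas: "-0.0019 0 -0.0007 0 0 0 0; 0 0 0 0 0 0 0; 0 0 0 0 0 0 0; -0.0019 0 -0.0007 0 0 0 0; 0 0 0 0 0 0 0; 0 0 0 0 0 0 0; 0 0 0 0 0 0 0; 0 0 0 0 0 0 0; 0 0 0 0 0 0 0; 0 0 0 0 0 0 0"

```text
t: 14.5
eef_pos: [0.5479, 0.2823, 0.058]
ee_rot: [-0.075, 0.982, -0.013, -0.172]
ft_force: [-2.9, -0.7, 4.8]
gripper_width: 0.0109
gripper_force: 51.2
```

>>> jog_arm:
  deltas: "-0.0019 0 -0.0007 0 0 0 0; 0 0 0 0 0 0 0; 0 0 0 0 0 0 0; -0.0019 0 -0.0007 0 0 0 0; 0 0 0 0 0 0 0; 0 0 0 0 0 0 0; 0 0 0 0 0 0 0; 0 0 0 0 0 0 0; 0 0 0 0 0 0 0; 0 0 0 0 0 0 0"

```text
t: 15.5
eef_pos: [0.5481, 0.2824, 0.0581]
ee_rot: [-0.075, 0.982, -0.014, -0.174]
ft_force: [-5.4, -0.7, 6.0]
gripper_width: 0.0106
gripper_force: 51.3
```

```bash
python3 - <<'E'
from h import *
p=eyes.camera_params('wrist');s=readout.state();im=cv2.cvtColor(eyes.capture('wrist'),cv2.COLOR_RGB2BGR)
print(coverpose(s),s['ft_force'])
g=cv2.cvtColor(im,6).astype(float);hsv=cv2.cvtColor(im,cv2.COLOR_BGR2HSV)
gm=cv2.inRange(hsv,(45,100,50),(80,255,255))
col=[240,300,320]
for c in col:
    y=np.where(gm[60:200,c])[0]+60; j=y[y<180].max(); print('last green row above cover',c,j, [int(v) for v in g[j-2:j+8,c]], ((onplane(p,[(c,j+1)],.0765)-OC)@RC*1e3).round(1).tolist(),((onplane(p,[(c,j+4)],.0837)-OC)@RC*1e3).round(1).tolist())
    print(' top green',y.min(),((onplane(p,[(c,y.min())],.04)-OC)@RC*1e3).round(1).tolist())
sm=cv2.inRange(hsv,(0,0,120),(180,70,255));n,l,st,ce=cv2.connectedComponentsWithStats(sm[60:140,195:365])
for j in range(1,n):
    if 15<st[j,4]<150: u=ce[j]+[195,60];print('blob',u.round(1),st[j,4],((onplane(p,[u],.04)[0]-OC)@RC*1e3).round(1))
cv2.imwrite('pics/w5.png',im)
E
```

```text
('corner', array([-54.1,  -0.6,  28.4]), 'tip', array([-67.7,  -0.5,  24.2]), 'rear', array([45.4, -0.7, 75.2]), 'tilt', np.float64(25.2)) [-5.39800168 -0.67606192  6.04429815]
last green row above cover 240 126 [95, 73, 48, 32, 26, 26, 28, 29, 27, 29] [[48.9, 17.2, 76.5]] [[45.7, 16.2, 83.7]]
 top green 74 [[90.2, 21.8, 40.0]]
last green row above cover 300 126 [100, 88, 67, 44, 35, 33, 36, 34, 30, 30] [[48.8, -10.7, 76.5]] [[45.5, -10.2, 83.7]]
 top green 74 [[90.0, -13.3, 40.0]]
last green row above cover 320 126 [107, 89, 66, 32, 28, 28, 31, 25, 25, 27] [[48.8, -20.0, 76.5]] [[45.5, -19.0, 83.7]]
 top green 75 [[89.4, -25.0, 40.0]]
blob [204.   87.9] 122 [82.1 42.9 40. ]
blob [350.9  88.6] 120 [ 81.3 -43.   40. ]
```

It stopped, so the tongue is fully in. I'll back off 1.7 mm and swing the rear down about the front corner to 14°.

```bash
python3 - <<'E'
from h import *
s=readout.state(); q=None
P,r=target(-52.4,28.9,25); P0,r0=s['eef_pos'],R.from_quat(s['ee_rot'])
a,b=coverpose(s)[1],0; RC_=RC
for tl in(25,22,19,16,14,12):
    P,r=target(-52.4,28.9,tl); P=P+RC@np.array([0,-.0006,0])
    print(tl,P.round(4),'shift(old axes)',(r0.inv().apply(P-P0)/.5).round(4),'rot',((r0.inv()*r).as_rotvec()/(np.pi/2)).round(4),'tcp-z',r.as_matrix()[:,2].round(2)); P0,r0=P,r
E
```

```text
25 [0.5463 0.282  0.0585] shift(old axes) [ 0.0037 -0.0001  0.0005] rot [ 0.0004 -0.0024 -0.001 ] tcp-z [-0.34 -0.05 -0.94]
22 [0.5448 0.2818 0.0567] shift(old axes) [ 0.0016 -0.      0.0044] rot [-0.0001 -0.0333 -0.    ] tcp-z [-0.29 -0.05 -0.96]
19 [0.5434 0.2816 0.0548] shift(old axes) [ 0.0016 -0.      0.0044] rot [-0.0001 -0.0333 -0.    ] tcp-z [-0.24 -0.04 -0.97]
16 [0.5421 0.2814 0.0528] shift(old axes) [ 0.0016 -0.      0.0044] rot [-0.0001 -0.0333 -0.    ] tcp-z [-0.19 -0.03 -0.98]
14 [0.5413 0.2813 0.0515] shift(old axes) [ 0.0011 -0.      0.003 ] rot [-0.0001 -0.0222 -0.    ] tcp-z [-0.15 -0.02 -0.99]
12 [0.5406 0.2811 0.0501] shift(old axes) [ 0.0011 -0.      0.003 ] rot [-0.0001 -0.0222 -0.    ] tcp-z [-0.12 -0.02 -0.99]
```

>>> jog_arm:
  deltas: "0.007 0 0.0015 0 0 0 0; 0 0 0 0 0 0 0; 0.0016 0 0.0044 0 -0.0333 0 0; 0 0 0 0 0 0 0; 0.0016 0 0.0044 0 -0.0333 0 0; 0 0 0 0 0 0 0; 0.0016 0 0.0044 0 -0.0333 0 0; 0 0 0 0 0 0 0; 0.0011 0 0.003 0 -0.0222 0 0; 0 0 0 0 0 0 0"

```text
t: 16.55
eef_pos: [0.5416, 0.2813, 0.0514]
ee_rot: [-0.076, 0.994, -0.006, -0.078]
ft_force: [-0.6, -0.6, 0.8]
gripper_width: 0.011
gripper_force: 50.7
```

```bash
python3 - <<'E'
from h import *
s=readout.state(); print(s['t'],coverpose(s),s['ft_force'],s['wrist_torque'],s['gripper_width'])
E
```

```text
16.55 ('corner', array([-52.7,  -0.6,  28.8]), 'tip', array([-66.8,  -0.5,  27.3]), 'rear', array([54. , -0.7, 55.4]), 'tilt', np.float64(14.0)) [-0.58647762 -0.57243673  0.80569911] [-0.00318946 -0.02318297  0.02223416] 0.011008629256915885
```

>>> jog_arm:
  deltas: "0 0 0 0 0 0 0.5; 0 0 0 0 0 0 0.5; 0 0 0 0 0 0 0.5; 0 0 0 0 0 0 0.5; 0 0 -0.02 0 0 0 0.5; 0 0 -0.04 0 0 0 0.5; 0 0 -0.06 0 0 0 0.5; 0 0 0 0 -0.05 0 0; 0 0 0 0 -0.05 0 0; 0 0 0 0 0 0 0"

```text
t: 17.55
eef_pos: [0.5483, 0.2826, 0.1119]
ee_rot: [-0.077, 0.997, -0.0, -0.0]
ft_force: [-0.3, 0.5, -0.2]
gripper_width: 0.0008
gripper_force: 0.0
```

```bash
python3 - <<'E'
from h import *
s=readout.state(); r=R.from_quat(s['ee_rot']); print(s['t'],s['eef_pos'],s['gripper_width'],r.as_matrix().round(3).tolist())
for z in(.075,.06,.038): print(z,(r.inv().apply(OC+RC@np.array([.031,0,z])-s['eef_pos'])/.5).round(4))
im=eyes.capture('wrist');b=eyes.capture('side')
b=cv2.resize(b[190:290,170:290],None,fx=2.8,fy=2.8,interpolation=cv2.INTER_CUBIC)
cv2.imwrite('pics/h3.png',np.hstack([cv2.resize(im,(374,280)),b])[:,:,::-1])
E
```

```text
17.55 [0.54830152 0.28258709 0.11185969] 0.0007824791026101582 [[-0.988, -0.153, -0.0], [-0.153, 0.988, -0.001], [0.0, -0.001, -1.0]]
0.075 [ 0.1031 -0.0015  0.0738]
0.06 [ 0.103  -0.0015  0.1038]
0.038 [ 0.103  -0.0014  0.1478]
```

View pics/h3.png

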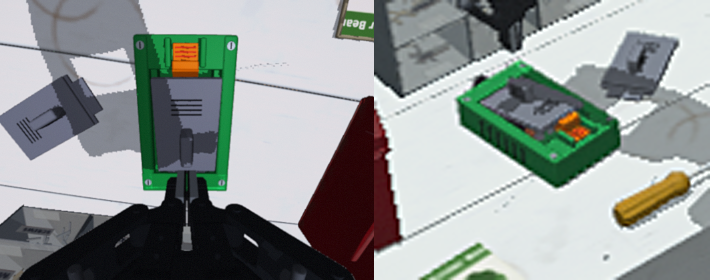

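The cover is hooked under the bridge and rests with its rear on the catch, with its press lines at wrist (186,107). Moving over the lines to press with shut fingers.

>>> jog_arm:
  deltas: "0.035 -0.0005 0 0 0 0 0; 0.035 -0.0005 0 0 0 0 0; 0.033 -0.0005 0 0 0 0 0; 0 0 0.035 0 0 0 0; 0 0 0.035 0 0 0 0; 0 0 0.02 0 0 0 0; 0 0 0.01 0 0 0 0; 0 0 0.004 0 0 0 0; 0 0 0.004 0 0 0 0; 0 0 0 0 0 0 0"

```text
t: 18.65
eef_pos: [0.5002, 0.2743, 0.0569]
ee_rot: [-0.076, 0.997, -0.0, 0.001]
ft_force: [0.0, -0.3, 0.1]
gripper_width: 0.0002
gripper_force: 0.0
```

>>> jog_arm:
  deltas: "0 0 0.004 0 0 0 0; 0 0 0.004 0 0 0 0; 0 0 0.004 0 0 0 0; 0 0 0.004 0 0 0 0; 0 0 0.004 0 0 0 0; 0 0 0.004 0 0 0 0; 0 0 0.003 0 0 0 0; 0 0 0.003 0 0 0 0; 0 0 0 0 0 0 0; 0 0 0 0 0 0 0"

```text
t: 19.65
eef_pos: [0.5, 0.2742, 0.0416]
ee_rot: [-0.076, 0.997, -0.0, 0.001]
ft_force: [-1.0, -0.0, 0.8]
gripper_width: 0.0001
gripper_force: 0.8
```

>>> jog_arm:
  deltas: "0 0 0.002 0 0 0 0; 0 0 0.002 0 0 0 0; 0 0 0.002 0 0 0 0; 0 0 0.002 0 0 0 0; 0 0 0 0 0 0 0; 0 0 0 0 0 0 0; 0 0 0 0 0 0 0; 0 0 0 0 0 0 0; 0 0 0 0 0 0 0; 0 0 0 0 0 0 0"

```text
t: 20.65
eef_pos: [0.4998, 0.274, 0.0381]
ee_rot: [-0.076, 0.997, -0.0, 0.001]
ft_force: [-0.9, -1.2, 5.6]
gripper_width: -0.0003
gripper_force: 2.5
```

>>> jog_arm:
  deltas: "0 0 0.001 0 0 0 0; 0 0 0 0 0 0 0; 0 0 0.001 0 0 0 0; 0 0 0 0 0 0 0; 0 0 0.001 0 0 0 0; 0 0 0 0 0 0 0; 0 0 0 0 0 0 0; 0 0 0 0 0 0 0; 0 0 0 0 0 0 0; 0 0 0 0 0 0 0"

```text
t: 21.65
eef_pos: [0.4999, 0.2741, 0.038]
ee_rot: [-0.076, 0.997, -0.0, 0.001]
ft_force: [-3.3, -2.1, 14.5]
gripper_width: -0.0002
gripper_force: 7.3
```

>>> jog_arm:
  deltas: "0 0 -0.01 0 0 0 0; 0 0 -0.03 0 0 0 0; 0 0 -0.05 0 0 0 0; 0 0 -0.06 0 0 0 0; 0 0 -0.06 0 0 0 0; 0 0 -0.04 0 0 0 0; 0 0 0 0 0 0 0; 0 0 0 0 0 0 0; 0 0 0 0 0 0 0; 0 0 0 0 0 0 0"

```text
t: 22.65
eef_pos: [0.4988, 0.2738, 0.1596]
ee_rot: [-0.076, 0.997, -0.001, -0.001]
ft_force: [0.9, -0.3, 1.2]
gripper_width: -0.0004
gripper_force: 0.0
```

```bash
python3 - <<'E'
from h import *
p=eyes.camera_params('wrist');im=eyes.capture('wrist');b=eyes.capture('side')
O=proj(p,[OC+RC@np.array([x,y,z])/1e3 for x,y,z in((51,0,41),(62,33,38),(32,0,38),(-52,0,40))]);print(O.round(0).tolist())
c=O[1].astype(int);a=im[0:260,150:420]
b=cv2.resize(b[200:280,185:285],(500,400),interpolation=cv2.INTER_CUBIC);a=cv2.resize(a,(300,289))
a=cv2.copyMakeBorder(a,0,111,0,0,cv2.BORDER_CONSTANT);cv2.imwrite('pics/h4.png',np.hstack([a,b])[:,:,::-1])
E
```

```text
[[279.0, 175.0], [240.0, 162.0], [279.0, 196.0], [280.0, 279.0]]
```

View pics/h4.png

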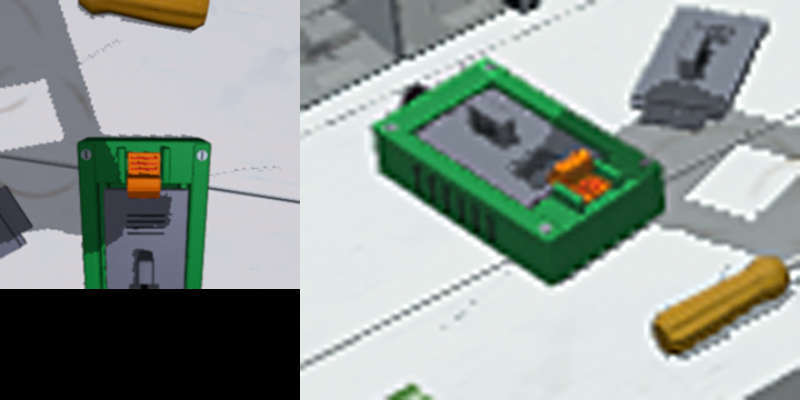

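The side view shows the cover lying flat in the recess. The orange nose at (145,188) in the wrist crop overlaps the cover's rear edge near row 189. Everything is released and clear, so I'm handing in.

```bash
python3 -c "
from cell import order
print(order.close_job())"
```

```text
the job is handed in; nothing more can be done
None
```

The job is handed in at about 23 s of the 56 s limit, verdict not shown: the grey cover was hooked under the bridge and pressed flat, the last views show the catch over its rear edge, and I kept the arm clear of the screwdriver, seed packet and tape measure.

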